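# Lock the filament spool's sleeve with a wire lock pin

## Robot

A 7-joint arm with a two-finger parallel gripper is mounted at the origin on the work surface. World frame = base frame: x ahead of the robot, y to its left, z up, the work surface at z = 0. Lengths are in mm, angles in rad, forces in N, time in s.
With the tool pointing down it reaches from about 400 to 875 mm from the base axis. Payload 4.4 kg.
Tool frame: the origin (TCP) lies at the very end of the fingers, on their centre line; the grasp point (between the pads) lies 19 mm behind it; z points along the fingers, y is the line along which they close (so a half turn about z gives the same grasp; the last joint's range is limited). The gripper opens to 85 mm and grips with 20 to 120 N. Pads are 22 mm wide; open, the fingers measure 114 mm over their backs; the gripper's body (76 mm by 85 mm) begins 54 mm behind the grasp point. The pads swing forward as they close: fully open they stand 13 mm farther back than shut.
Start: joints at [-1.271, 0.628, 0.038, 1.517, -0.027, 0.996, -0.02], TCP at [232.48, 607.018, 231.313] pointing down, gripper open.
Joint ranges: [-3.06, 3.06], [-0.37, 2.12], [-1.25, 1.32], [0.18, 2.47], [-1.1, 4.24], [0.23, 1.98], [-2.94, 2.94]. Speed limits (rad/s): [2.57, 2.57, 3.14, 3.14, 3.14, 3.14, 3.14].

## Interface

Orientations are given as [roll, pitch, yaw] about the fixed x, y, z axes, in that order (R = Rz(yaw) Ry(pitch) Rx(roll)).
In Python, from cell import monitor, viewer, workorder gives the robot as it stands.
- The arm moves only by the tool arm_command, never from a script. Its argument "series" is one flat list of numbers, 5 for each row, row after row: the opening in per cent of the stroke, from 0 (shut) to 100 (fully open), then the shift along the tool's x, y, z in cm, then the turn about the tool's z in degrees. In form: [claw, x, y, z, roll, claw, x, y, z, roll, ...]. A call has exactly 5 rows; each row is the pose to reach, as a shift and turn from the pose commanded when the call began, along the tool's axes at that moment; what a row does not reach only later rows make up. A row lasts 1/12 s, in which the tool goes at most 41.7 mm and 7.16 degrees, less where a joint would pass 70% of its speed; a pose out of reach is approached as far as the arm can. A call with a gripper value outside its range is refused whole. The fingers move at their own pace and stop on an object; the grip force is fixed at half the most. Time passes only in rows, so rows that repeat a pose let the fingers close, or fill a call up. It gives the time, the measured TCP pose, the force, the opening and the grip force at its end, in the units of the state.
- monitor.read_state(): the state, without advancing time (a new reading comes with each control period).
- viewer.get_image(name): name is "side" or "top"; returns (picture, depth): 400x640x3 uint8, red, green, blue; 400x640 float32, mm along the optical axis (not along the pixel's ray), 0 where there is no reading.
- viewer.camera_model(name): a dict with "mtx" (3x3 intrinsics, pixels), "R" (3x3) and "t" (3): a world point X has camera coordinates R X + t. Camera axes: x right, y down, z forward; pixel columns grow to the right and rows downward; lengths in mm; the calibration is good to about 2 mm. A picture is of the moment at which its call begins. camera_model takes no time and is no camera call.
- workorder.finish_job(): hands the job in; it is judged then, once.
The state is a dict: "clock": time; "qpos": joint angles; "qd": joint speeds; "tau": joint torques, N m; "eef_pos": TCP position; "tool_rot": TCP orientation; "force": force on the tool from outside, world axes, zero at the start; "torque": the same for the moment, N m; "width": finger opening in mm; "gripper_force": force on a finger pad.
Only numpy, scipy, OpenCV 4.12 (cv2) and the standard library are available. Lean on these libraries where they do the work, as an engineer would, in place of code of your own. Each camera call takes 0.05 s, during which the arm holds its last target. There are 200 camera calls.

## Task

Secure the filament spool on its stand: take the wire lock pin from the blue rack and push it down through the slot of the orange sleeve and the spindle's hidden cross hole, fully home, with its open wire bail pointing out past the sleeve's free end. Then swing the bail down over that end until it hangs straight below, and leave the glue stick, gear and screwdriver where they are.

Things in the scene. Friction and masses are not known exactly. Their poses are not given: they have to be found in the camera images.
- stand: black filament spool stand, fixed. Origin on the table straight below the middle of the slot; z up; x horizontal along the spindle, towards the sleeve's free end. A 130 mm green spool stands at x -126 to -76 mm, its axis 140 mm up, then a black post (20 mm wide, 160 mm high) to x -60 mm; a foot plate 12 mm high lies at x -155 to -45 mm.
- sleeve_end (a point): middle of the free end of the orange sleeve (black cap), 32.5 mm along the stand's +x from the slot's middle, 140 mm above the table. The sleeve is 20 mm wide and 20 mm high (underside 130, top 150 mm above the table) and runs from here back to the post; there is nothing below it.
- slot (a point): middle of the slot on the sleeve's top face, 150 mm up. Slot: 26 mm along the stand's x, 9 mm wide, through the 4 mm top wall; the same in the bottom wall. Inside lies a firm steel spindle, its top 4 mm below the sleeve's top, with one upright 8 mm through hole (1 mm chamfer), centred across the slot but up to 8 mm from here either way along it: look in or feel with the pin's tip.
- rack: blue block 36 x 36 mm, 45 mm high, fixed to the table, with an upright hole 9 mm across in which the pin stands. Origin at the centre of its underside.
- pin: wire lock pin, about 64 g. Origin on its axis at the underside of the steel shoulder (rests on rack or sleeve); z up. Below: round shank 6 mm thick, 27 mm long, last 5 mm tapered to 3 mm. Above: shoulder 16 (x) by 18 mm (y), z 0 to 12 mm, then a red grip 14 (x) by 12 mm (y), z 12 to 38 mm. The bail turns on an axle along y at z +6 mm; open, it points along +x.
- pin_tip (a point): lower end of the pin's shank, on its axis, 27 mm below the pin's origin.
- bail (a joint): angle of the pin's wire bail (rad): 0 sticks out level along the pin's +x, negative is raised (stop at -0.35), 1.57 hangs straight down along the shank (stop). It has a little friction and stays where it is left; a fraction of a newton at the bar turns it.
- bail_bar (a point): middle of the bail's cross bar, 54 mm from the axle. The bail is a U of 4 mm brass wire; its two legs run at y = +17 and -17 mm of the pin (corners cut 6 mm), so it passes round the 20 mm sleeve and ends up with the bar under the pin's tip.
- glue_stick: bystander: yellow glue stick with a white cap standing upright, 29 mm across, 90 mm high; origin at the centre of its foot.
- gear: bystander: blue printed gear lying flat, 60 mm across, 20 mm high at the hub; origin at the centre of its underside.
- driver: bystander: screwdriver, 170 mm long, lying on the table with an orange handle.
There are look-alikes about, which are no part of the job. There is more than one size of the stand; the one meant has the size given above.

How it is judged (in metres and radians):
On the way, in this order (a step that is already met when the one before it is completed fails the run):
1. the pin is lifted out of the rack (height (world z) of pin_tip above 0.06 m), for 0.1 s.
2. the pin is pushed home through sleeve and spindle, its bail still open and pointing out past the sleeve's free end (z of pin in the frame of stand below 0.1535 m and z of pin_tip in the frame of stand below 0.1275 m and horizontal distance between pin_tip and slot below 0.013 m and angle between pin's own z axis and vertical below 0.2 rad and x of bail_bar in the frame of stand above 0.033 m and value of joint bail below 0.9 rad), for 0.2 s.
At the end, for the whole second after the job is handed in: Pin upright (0.2 rad) through slot and spindle, shoulder within 3.5 mm of the sleeve's top, tip below the sleeve; bail round the sleeve's free end, hanging within 0.25 rad of its stop, bar below the sleeve; all at rest. Bystanders not moved (z of pin in the frame of stand below 0.1535 m and z of pin_tip in the frame of stand below 0.1275 m and horizontal distance between pin_tip and slot below 0.013 m and angle between pin's own z axis and vertical below 0.2 rad and value of joint bail above 1.32 rad and height (world z) of bail_bar below 0.128 m and linear speed of pin below 0.02 m/s); the robot touches nothing.
It fails at once if the glue stick is moved more than 25 mm or knocked over (distance of glue_stick from where it was at the start of the episode above 0.025 m or angle between glue_stick's own z axis and vertical above 0.5 rad).
It fails at once if the gear is moved more than 25 mm (distance of gear from where it was at the start of the episode above 0.025 m).
It fails at once if the screwdriver is moved more than 25 mm (distance of driver from where it was at the start of the episode above 0.025 m).
It also fails if it takes over 61 s, if anything falls off the work surface, if the arm or the gripper's body presses on something with over 40 N, if the wrist force passes 120 N, or if a joint passes its speed limit or range.

## Working session

There is one attempt and no reset: what is moved stays moved. The work goes in short steps, Python scripts to look and compute and a tool call to move; the robot and the scene stay as the last step left them, time stands still between calls to the robot, and variables do not carry over. Pictures are saved under pics/ and viewed, at most 10 in all, crops included, and the job is handed in when it is done.

Besides the shell and the picture viewer there is one more tool, called after ">>>" as name(argument=value, ...) on one line, values as JSON. arm_command: Moves the arm, as the interface text tells. Its arguments: {"type":"object","properties":{"series":{"type":"array","items":{"type":"number"}}},"required":["series"]}

```bash
ls; mkdir -p pics
cat > h.py <<'E'
import numpy as np, cv2
from cell import monitor, viewer, workorder
def grab(n):
    im,d=viewer.get_image(n); m=viewer.camera_model(n); return im,d,m
def save(im,name,box=None,s=1):
    if box: im=im[box[1]:box[3],box[0]:box[2]]
    im=cv2.resize(im,None,fx=s,fy=s,interpolation=cv2.INTER_CUBIC)
    cv2.imwrite('pics/'+name,im[:,:,::-1])
def world(m,d):
    h,w=d.shape; u,v=np.meshgrid(np.arange(w),np.arange(h))
    K=np.array(m['mtx']); r=np.stack([u,v,np.ones_like(u)],-1)@np.linalg.inv(K).T
    return (r*d[...,None]-np.array(m['t']))@np.array(m['R'])
def plane(m,uv,z):
    K=np.array(m['mtx']);R=np.array(m['R']);c=-R.T@np.array(m['t'])
    r=R.T@np.linalg.inv(K)@np.array([uv[0],uv[1],1.]); return c+r*(z-c[2])/r[2]
def proj(m,X):
    p=np.array(m['mtx'])@(np.array(m['R'])@np.array(X,float)+np.array(m['t'])); return p[:2]/p[2]
E
python3 - <<'E'
from h import *
for n in('side','top'):
    im,d,m=grab(n); save(im,n+'0.png'); np.savez('pics/'+n+'0.npz',im=im,d=d)
    R=np.array(m['R']); print(n,-R.T@np.array(m['t']),R[2],m['mtx'])
print(monitor.read_state())
E
```

```text
pics
side [ 421.29167497 -652.34008422  534.09774883] [ 0.18683048  0.77743701 -0.60057146] [[377.73525093   0.         319.98303561]
 [  0.         377.73525093 203.20548992]
 [  0.           0.           1.        ]]
top [ 422.31227701  -97.79781179 1181.61268986] [ 0.11091095 -0.02227284 -0.99358074] [[440.38198383   0.         315.55975951]
 [  0.         440.38198383 202.33696912]
 [  0.           0.           1.        ]]
{'clock': 0.1, 'qpos': array([-1.27079344,  0.62927839,  0.03843768,  1.5182783 , -0.02697941,
        0.99629852, -0.01999653]), 'qd': array([ 1.44876592e-04, -1.38892200e-03, -9.64711254e-04, -1.79831268e-03,
       -9.66419560e-05, -1.64328984e-03,  5.90772830e-04]), 'tau': array([ 2.50733414e-03, -5.64537156e+01,  1.23038158e+00, -1.93976158e+01,
        1.13332935e-02,  5.37778586e-03, -4.04085682e-06]), 'eef_pos': array([232.27484849, 606.47343994, 230.4615818 ]), 'tool_rot': array([-3.13984822e+00,  3.23322379e-05,  2.77580996e+00]), 'force': array([ 0.55968528,  0.1969061 , -0.20613616]), 'torque': array([ 0.01709359,  0.02291152, -0.03464061]), 'gripper_force': 0.0, 'width': 85.81407567488628}
```

View pics/side0.png

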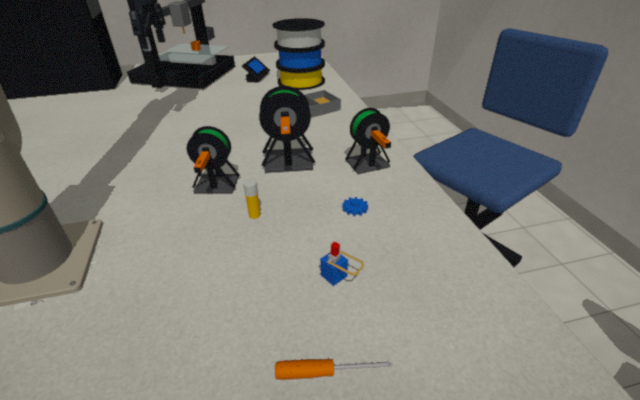

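View pics/top0.png

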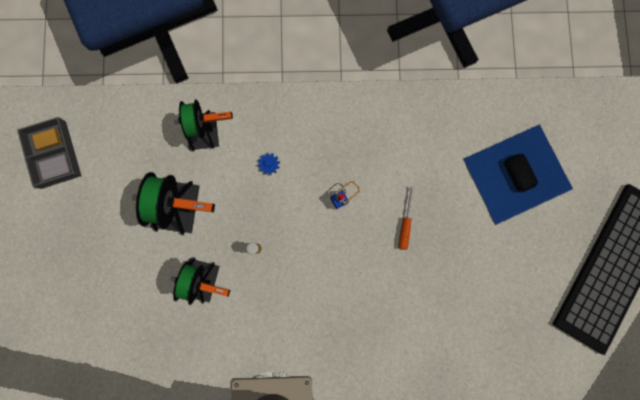

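The side view shows three stands (sleeves at about (203,160), (286,122) and (379,138)), the pin in its rack at (335,262), the glue stick at (253,200), the gear at (355,206) and the driver at (330,368). The top view shows sleeve tips at (231,115), (213,208) and (228,292), with the pin at (341,198). Next I measure sizes and poses.

Run:
```python
from h import *
print(proj(viewer.camera_model('top'),[232,607,231]),proj(viewer.camera_model('side'),[232,607,231]))
for n in('top','side'):
    z=np.load(f'pics/{n}0.npz'); im,d=z['im'],z['d']; m=viewer.camera_model(n); W=world(m,d)
    hsv=cv2.cvtColor(im,cv2.COLOR_RGB2HSV)
    for c,lo,hi in(('orange',(5,170,120),(13,255,255)),('green',(50,120,50),(80,255,255)),('red',(0,180,90),(3,255,255)),('blue',(105,170,60),(118,255,255)),('yellow',(18,150,120),(28,255,255))):
        k,l,s,ce=cv2.connectedComponentsWithStats(cv2.inRange(hsv,lo,hi))
        for i in range(1,k):
            if s[i,4]<12: continue
            P=W[(l==i)&(d>0)]; P=P[(P[:,1]<700)]
            if len(P)<8: continue
            zt=np.percentile(P[:,2],90); 
            print(n,c,s[i],'med',np.median(P,0).round(),'p3',np.percentile(P,3,0).round(),'p97',np.percentile(P,97,0).round())
```

```text
[-32.92114829 353.25838313] [156.16665805  50.15738985]
top orange [204 112  27   9 148] med [763. 121. 113.] p3 [755.  86. 101.] p97 [772. 150. 116.]
top orange [173 199  39  12 267] med [539. 176. 150.] p3 [528. 127. 146.] p97 [553. 211. 154.]
top orange [401 218  10  31 189] med [ 462. -359.   25.] p3 [ 427. -370.   20.] p97 [ 502. -346.   29.]
top orange [200 283  28  13 150] med [340. 132. 112.] p3 [328.  95. 108.] p97 [352. 156. 116.]
top green [181 104  16  32 390] med [746. 183. 141.] p3 [718. 168. 115.] p97 [785. 198. 148.]
top green [139 177  24  46 751] med [549. 256. 188.] p3 [505. 235. 162.] p97 [598. 277. 196.]
top green [175 266  20  33 423] med [360. 188. 141.] p3 [325. 171. 120.] p97 [393. 207. 148.]
top red [339 195   4   4  12] med [ 558. -187.   84.] p3 [ 554. -189.   81.] p97 [ 562. -182.   86.]
top blue [ 465  126  106   97 4836] med [ 618. -675.    3.] p3 [ 514. -796.   -1.] p97 [ 726. -563.    7.]
top blue [259 154  20  19 258] med [661.   1.  13.] p3 [641. -20.   8.] p97 [683.  23.  22.]
top blue [331 195  12  13  65] med [ 549. -174.   45.] p3 [ 538. -189.  
[... 303 characters left out ...]
 199. 149.]
side green [198 129  30  18 159] med [375. 192. 139.] p3 [341. 171. 109.] p97 [396. 206. 150.]
side red [331 242   8  14  82] med [ 556. -193.   76.] p3 [ 550. -197.   63.] p97 [ 563. -187.   84.]
side blue [343 198  24  17 302] med [657.  -7.  11.] p3 [634. -28.   4.] p97 [683.  19.  20.]
side blue [321 255  26  30 361] med [ 546. -201.   25.] p3 [ 534. -210.    5.] p97 [ 572. -180.   45.]
side blue [336 256  11  13  83] med [ 570. -197.   44.] p3 [ 560. -202.   28.] p97 [ 577. -187.   46.]
side yellow [316  98  13   5  47] med [736. 599.  22.] p3 [719. 580.  16.] p97 [757. 621.  25.]
side yellow [246 195  14  24 249] med [433.  25.  33.] p3 [421.  22.   4.] p97 [445.  34.  60.]
```

The large middle stand (sleeve top at about 150 mm) is the right one. Now I measure its axis and the pin/bail direction.

Run:
```python
from h import *
z=np.load('pics/top0.npz'); im,d=z['im'],z['d']; m=viewer.camera_model('top')
hsv=cv2.cvtColor(im,cv2.COLOR_RGB2HSV)
o=cv2.inRange(hsv,(3,120,100),(15,255,255)); o[:190]=0;o[225:]=0;o[:,230:]=0
pts=np.argwhere(o)[:,::-1].astype(np.float32)
P=np.array([plane(m,p,150)[:2] for p in pts],np.float32)
print(cv2.minAreaRect(P), len(P)); 
b=cv2.boxPoints(cv2.minAreaRect(P));print(b.round(1))
dr=hsv[185:215,165:222]
A=cv2.resize(im[180:230,165:240],None,fx=7,fy=7,interpolation=cv2.INTER_CUBIC)
B=cv2.resize(im[170:220,315:390],None,fx=7,fy=7,interpolation=cv2.INTER_CUBIC)
save(np.vstack([A[:300],B[:300]]),'zoom1.png')
s=np.load('pics/side0.npz'); save(s['im'],'zoom2.png',(240,80,380,290),2.8)
```

```text
((539.0554809570312, 167.89459228515625), (90.58487701416016, 21.84246826171875), 81.5048828125) 316
[[521.6 124.7]
 [543.2 121.5]
 [556.5 211.1]
 [534.9 214.3]]
```

View pics/zoom1.png

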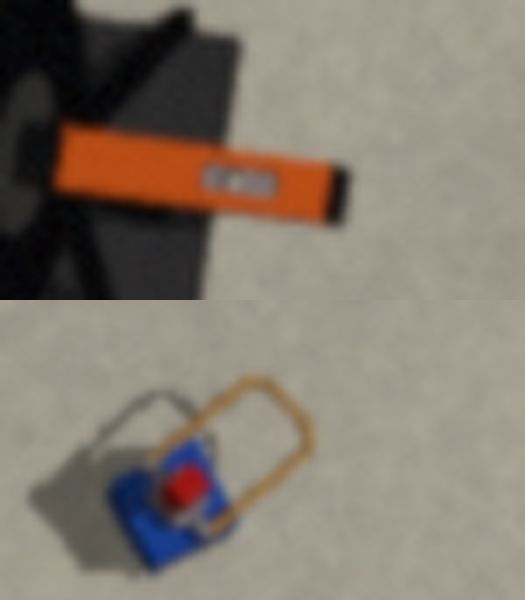

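View pics/zoom2.png

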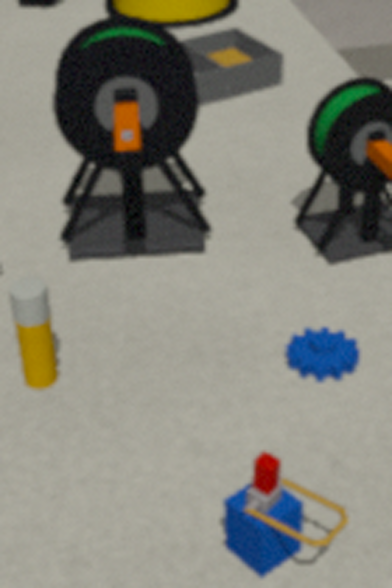

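The crop shows the slot spanning (202–280, 181) and the black cap at (338,195). In the lower half the red grip is at (185,485) and the bail bar's middle at about (288,410), with the axle at about (178,492). The bail is open, pointing up and right.

Run:
```python
from h import *
m=viewer.camera_model('top'); z=np.load('pics/top0.npz'); im=z['im']
f=lambda x,y,oy,ox:((x+.5)/7-.5+ox,(y+.5)/7-.5+oy)
for n,x,y,h in(('slotA',202,177,150),('slotB',280,185,150),('capend',348,196,150)):print(n,plane(m,f(x,y,180,165),h).round(1))
for n,x,y,h in(('grip',185,185,83),('axle',178,192,51),('bar',287,110,51)):print(n,plane(m,f(x,y,170,315),h).round(1))
print(im[202:211,190:210].mean(2).astype(int))
print((im[202:211,190:210,0].astype(int)-im[202:211,190:210,2]))
ms=viewer.camera_model('side')
print('side grip top', plane(ms,(335,243),83).round(1))
hs=cv2.cvtColor(np.load('pics/side0.npz')['im'],cv2.COLOR_RGB2HSV)
r=(cv2.inRange(hs,(0,160,70),(4,255,255))|cv2.inRange(hs,(172,160,70),(180,255,255)));r[:230]=0;r[280:]=0
k=np.argwhere(r);print(k.min(0),k.max(0),'grip centre ray',k.mean(0),plane(ms,k.mean(0)[::-1],72).round(1))
ht=cv2.cvtColor(im,cv2.COLOR_RGB2HSV)
r=(cv2.inRange(ht,(0,150,70),(4,255,255))|cv2.inRange(ht,(172,150,70),(180,255,255)));r[:185]=0;r[210:]=0;r[:,:330]=0;r[:,355:]=0
k=np.argwhere(r);print(len(k),plane(m,k.mean(0)[::-1],80).round(1))
```

```text
slotA [538.1 165.4 150. ]
slotB [534.8 139.4 150. ]
capend [530.6 116.7 150. ]
grip [ 559.5 -186.9   83. ]
axle [ 561.  -186.8   51. ]
bar [ 590.7 -228.3   51. ]
[[ 94  93  93  93  92  89  89  93 102 106 108 110 114 115 119 125 131 134
  138 142]
 [ 94  94  93  92  92  96  96  91  92  97  99  99  97  95  97 101 106 109
  113 113]
 [ 93  94  93  95 104 106 102  95  99 101 108 103  98  97  90  94  95  94
   95  96]
 [ 93  92  93  96 111 112 100 104 124 120 116 115 111 109  93  93  95  94
   94  93]
 [ 93  93  90  95 108 110 101 112 130 124 118 118 117 112  94  93  94  94
   95  94]
 [ 93  90  91  90 100 103  99 104 114 112 114 116 115 111  97  94  94  94
   94  93]
 [ 80  81  84  82  89  92  95  96  98 100 102 103 105 102  96  93  94  93
   93  93]
 [ 52  54  58  64  70  80  95  96  95  95  94  93  95  95  93  93  95  92
   93  93]
 [ 29  32  32  37  46  76 106 112 111 113 108 104 103 104  99  95  95  92
   92  92]]
[[164 162 161 156 142 135 135 134 130 129 127 119 111 109 106  94  80  70
   56  50]
 [164 162 162 143  98  80  89 101 114 119 120 125 131 136 143 141 135 130
  123 119]
 [162 162 158 123  55  26  27  32  39  46  54  62  75  90 118 151 160 161
  160 157]
 [162 162 157 113  41  15  12  15  17  17  16  18  20  31  74 138 161 162
  165 162]
 [163 162 158 119  60  39  35  31  28  21  15  12  12  20  68 138 160 162
  163 163]
 [159 159 157 142 115  99  93  81  71  57  46  42  40  46  90 143 163 162
  163 164]
 [139 142 144 147 142 141 140 138 133 124 114 111 107 105 128 154 161 164
  163 162]
 [ 77  83  91 101 115 116 119 127 130 133 134 139 140 139 149 158 159 161
  160 162]
 [ 19  22  26  36  43  45  53  59  65  69  78  92  99 104 119 130 132 135
  141 145]]
side grip top [ 558.4 -187.3   83. ]
[242 331] [255 339] grip centre ray [248.58947368 334.58947368] [ 557.1 -189.5   72. ]
22 [ 559.1 -186.9   80. ]
```

>>> arm_command(series=[100, -2.8, -3, 0, 0, 100, -5.6, -6, 0, 0, 100, -8.4, -9, 0, 0, 100, -11.2, -12, 0, 0, 100, -14, -15, 0, 0])

```text
clock: 0.52
eef_pos: [309.8, 414.7, 231.0]
tool_rot: [-3.141, -0.0, 2.776]
force: [1.3, -0.3, -0.0]
width: 85.5
gripper_force: 0.0
```

>>> arm_command(series=[100, -2.8, -3, 0, 0, 100, -5.6, -6, 0, 0, 100, -8.4, -9, 0, 0, 100, -11.2, -12, 0, 0, 100, -14, -15, 0, 0])

```text
clock: 0.93
eef_pos: [386.8, 224.7, 231.2]
tool_rot: [-3.141, -0.0, 2.776]
force: [1.1, 0.2, 0.3]
width: 85.1
gripper_force: 0.0
```

>>> arm_command(series=[100, -2.8, -3, 0, 0, 100, -5.6, -6, 0, 0, 100, -8.4, -9, 0, 0, 100, -11.2, -12, 0, 0, 100, -14, -15, 0, 0])

```text
clock: 1.35
eef_pos: [463.9, 34.6, 231.2]
tool_rot: [3.142, -0.0, 2.776]
force: [0.9, 0.0, 0.6]
width: 85.3
gripper_force: 0.0
```

>>> arm_command(series=[100, -2.8, -3, 0, 0, 100, -5.6, -6, 0, 0, 100, -8.4, -9, 0, 0, 100, -11.2, -12, 0, 0, 100, -14, -15, 0, 0])

```text
clock: 1.77
eef_pos: [540.9, -155.5, 231.0]
tool_rot: [3.141, -0.001, 2.776]
force: [0.7, 0.4, 0.1]
width: 85.6
gripper_force: 0.0
```

>>> arm_command(series=[60, -0.6, -0.5, 1.5, 6.7, 60, -1.2, -1, 3, 13.4, 60, -1.8, -1.5, 5, 20.1, 60, -2.3, -2, 7, 26.8, 60, -2.8, -2.4, 9, 33.5])

```text
clock: 2.18
eef_pos: [558.2, -186.6, 140.1]
tool_rot: [-3.141, -0.0, 2.185]
force: [0.5, 0.5, 0.2]
width: 51.3
gripper_force: 0.0
```

Run:
```python
from h import *
print(monitor.read_state()['eef_pos'],monitor.read_state()['qpos'],monitor.read_state()['tool_rot'])
a,_,_=grab('top'); b,_,_=grab('side')
A=cv2.resize(a[150:230,300:400],None,fx=4,fy=4,interpolation=cv2.INTER_CUBIC)
B=cv2.resize(b[200:300,280:380],None,fx=4,fy=4,interpolation=cv2.INTER_CUBIC)
A=cv2.copyMakeBorder(A,0,80,0,0,cv2.BORDER_CONSTANT)
save(np.hstack([A,B]),'z3.png')
```

```text
[ 558.17505388 -186.64750942  140.12620243] [ 0.11253947  0.66799625  0.25792106  1.78605186 -0.24183818  0.71884721
  1.11433793] [-3.14111869e+00 -1.48730596e-04  2.18477692e+00]
```

View pics/z3.png

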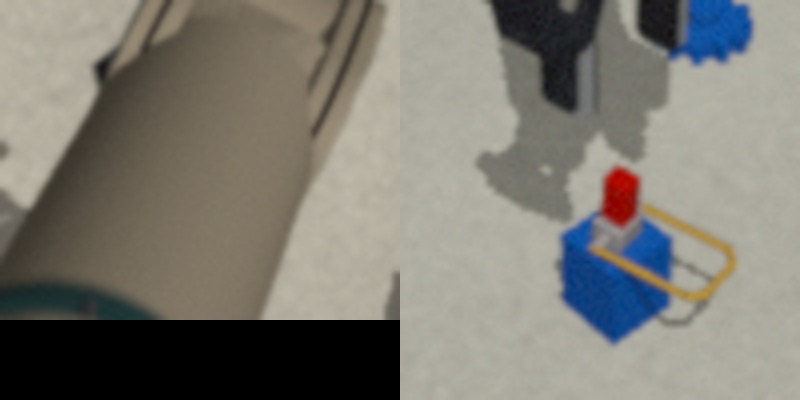

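The side crop shows the open fingers above the pin, the red grip at (620,195) and the bail clear towards (710,265). I go down.

>>> arm_command(series=[50, 0, 0, 2.5, 0, 50, 0, 0, 5, 0, 50, 0, 0, 7, 0, 50, 0, 0, 8, 0, 50, 0, 0, 8, 0])

```text
clock: 2.7
eef_pos: [557.2, -185.1, 60.0]
tool_rot: [-3.14, -0.003, 2.194]
force: [-0.1, 0.7, 0.5]
width: 42.7
gripper_force: 0.0
```

>>> arm_command(series=[0, 0, 0, 0, 0, 0, 0, 0, 0, 0, 0, 0, 0, 0, 0, 0, 0, 0, 0, 0, 0, 0, 0, 0, 0])

```text
clock: 3.12
eef_pos: [559.5, -186.5, 62.8]
tool_rot: [3.14, 0.002, 2.191]
force: [0.3, -0.2, 6.8]
width: 10.7
gripper_force: 61.7
```

>>> arm_command(series=[0, 0, 0, 0, 0, 0, 0, 0, 0, 0, 0, 0, 0, 0, 0, 0, 0, 0, 0, 0, 0, 0, 0, 0, 0])

```text
clock: 3.53
eef_pos: [559.5, -186.5, 62.8]
tool_rot: [3.14, 0.002, 2.191]
force: [-0.6, -0.3, 6.0]
width: 10.4
gripper_force: 61.7
```

>>> arm_command(series=[0, 0, 0, -0.6, 0, 0, 0, 0, -2, 0, 0, 0, 0, -5, 0, 0, 0, 0, -9, 0, 0, 0, 0, -13, 0])

```text
clock: 3.95
eef_pos: [557.2, -185.5, 192.3]
tool_rot: [-3.14, -0.002, 2.191]
force: [0.9, -0.3, -0.5]
width: 10.4
gripper_force: 60.9
```

>>> arm_command(series=[0, 0, 0, -2, 0, 0, 0, 0, -3, 0, 0, 0, 0, -3, 0, 0, 0, 0, -3, 0, 0, 0, 0, -3, 0])

```text
clock: 4.37
eef_pos: [557.1, -185.3, 219.3]
tool_rot: [-3.139, -0.003, 2.191]
force: [0.7, -0.7, -1.2]
width: 10.6
gripper_force: 60.9
```

Run:
```python
from h import *
s=monitor.read_state();print(s['eef_pos'],s['tool_rot'],s['width'],s['force'])
b,d,m=grab('side'); e=s['eef_pos']; u=proj(m,e).astype(int); print(u)
save(b,'z4.png',(u[0]-60,u[1]-50,u[0]+60,u[1]+70),4)
```

```text
[ 557.08912496 -185.2842746   219.34980123] [-3.13941785 -0.00318069  2.19136443] 10.574021389668216 [ 0.65920107 -0.67316429 -1.18628966]
[334 176]
```

View pics/z4.png

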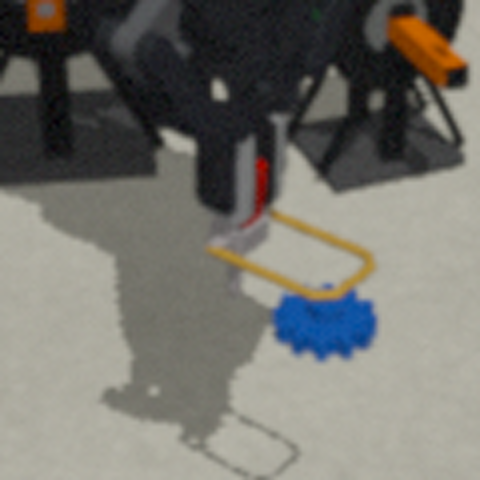

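The pin is held upright, with the shank visible at (235,270). The bail is still open and level, from (210,248) to (370,265). I carry it to the stand, turning on the way.

>>> arm_command(series=[0, 2.5, 1.5, 0, 7, 0, 6, 3.8, 0, 14, 0, 9.5, 6, 0, 21, 0, 13.5, 8.5, 0, 28, 0, 17, 10.7, 0, 35])

```text
clock: 4.83
eef_pos: [545.6, 10.9, 219.6]
tool_rot: [-3.138, 0.0, 1.573]
force: [0.8, 0.9, -2.0]
width: 10.2
gripper_force: 60.9
```

```bash
cat > go.py <<'E'
import sys
from h import *
s=monitor.read_state();e=s['eef_pos'];y=s['tool_rot'][2]
t=np.array(eval(sys.argv[1]))
d=t[:3]-e; X=np.array([np.cos(y),np.sin(y),0]);Y=np.array([np.sin(y),-np.cos(y),0])
print(e.round(1),np.degrees(y),'cmd cm',(X@d/10).round(2),(Y@d/10).round(2),(-d[2]/10).round(2),'turn',round((np.degrees(y)-t[3]+180)%360-180,1),s['force'].round(1))
E
python3 go.py '[536.9,155.4,219,81.6]'
```

```text
[545.6  10.9 219.6] 90.1414746487559 cmd cm 14.45 -0.83 0.06 turn 8.5 [ 0.8  0.9 -2. ]
```

>>> arm_command(series=[0, 4, -0.2, 0, 3, 0, 8, -0.4, 0, 6, 0, 12, -0.6, 0, 8.5, 0, 14.4, -0.8, 0, 8.5, 0, 14.4, -0.8, 0, 8.5])

```text
clock: 5.25
eef_pos: [535.3, 161.3, 218.8]
tool_rot: [-3.137, -0.002, 1.442]
force: [-0.4, 0.1, -1.2]
width: 10.3
gripper_force: 60.9
```

>>> arm_command(series=[0, 0, 0, 0.5, 0, 0, 0, 0, 1, 0, 0, 0, 0, 1.3, 0, 0, 0, 0, 1.5, 0, 0, 0, 0, 1.5, 0])

```text
clock: 5.67
eef_pos: [537.3, 151.6, 205.5]
tool_rot: [-3.14, 0.001, 1.429]
force: [-0.0, -0.4, 0.1]
width: 10.2
gripper_force: 60.9
```

```bash
python3 go.py '[536.9,155.4,204,81.6]'
python3 - <<'E'
from h import *
b,d,m=grab('side'); a,_,mt=grab('top'); np.savez('pics/s5.npz',b=b,d=d,a=a)
e=monitor.read_state()['eef_pos']; u=proj(m,e).astype(int); print(u)
v=proj(mt,e).astype(int); print(v)
f=lambda i,u:cv2.resize(i[u[1]-30:u[1]+35,u[0]-32:u[0]+33],None,fx=6,fy=6,interpolation=cv2.INTER_CUBIC)
save(np.hstack([f(b,u),f(a,v)]),'z5.png'); print('crop origin',u-[32,30],v-[32,30])
E
```

```text
[537.3 151.6 205.5] 81.89318040131931 cmd cm 0.37 -0.1 0.15 turn 0.3 [-0.  -0.4  0.1]
[284 103]
[192 202]
crop origin [252  73] [160 172]
```

View pics/z5.png

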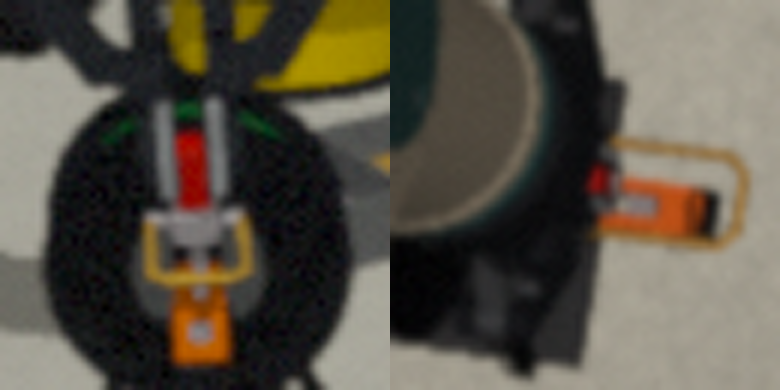

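The side crop (left) shows the shank at (200,262) over the sleeve, with the cap's white dot at (200,332) and the bail open towards the camera. The top crop (right) shows the bail bar at about (742,200) past the cap at (712,213).

Run:
```python
from h import *
z=np.load('pics/s5.npz'); mt=viewer.camera_model('top'); ms=viewer.camera_model('side')
pz=205.5-17.8; ax=np.array([-.146,-.989]); n=np.array([.989,-.146]); S=np.array([536.5,152.4])
hs=cv2.cvtColor(z['a'],cv2.COLOR_RGB2HSV)
br=cv2.inRange(hs,(14,110,90),(26,255,255)); br[:190]=0;br[220:]=0;br[:,:262-65]=0;br[:,290:]=0
k=np.argwhere(br)[:,::-1]; P=np.array([plane(mt,p,pz+6)[:2] for p in k]); q=(P-S)@np.array([ax,n]).T
print('brass',len(k),'along max',np.sort(q[:,0])[-8:].round(1),'trans range',np.percentile(q[:,1],[2,98]).round(1))
f=q[:,0]>15
r=cv2.minAreaRect(P[f].astype(np.float32)); print(r)
for lo in(5,20,35):
    g=q[(q[:,0]>lo)&(q[:,0]<lo+15)]; print(lo,'leg+',g[g[:,1]>0,1].mean().round(1),'leg-',g[g[:,1]<0,1].mean().round(1))
o=cv2.inRange(hs,(4,150,100),(13,255,255)); o[:190]=0;o[220:]=0;o[:,:195]=0;o[:,226:]=0
k=np.argwhere(o)[:,::-1]; P=np.array([plane(mt,p,150)[:2] for p in k]); q=(P-S)@np.array([ax,n]).T
print('sleeve trans',np.percentile(q[:,1],[3,97]).round(1),'along',np.percentile(q[:,0],98).round(1))
# side view: columns
b=z['b']; hb=cv2.cvtColor(b,cv2.COLOR_RGB2HSV)
rd=cv2.inRange(hb,(0,150,70),(4,255,255))[80:115,265:310]; k=np.argwhere(rd); c=k.mean(0)[::-1]+[265,80]; print('red centre px',c, 'expected',proj(ms,[537.3,151.6,pz+26]))
og=cv2.inRange(hb,(5,170,100),(14,255,255))[73:138,252:317]
for rr in range(112,136,3):
    x=np.where(og[rr-73])[0]
    if len(x): print(rr,x.min()+252,x.max()+252)
print('exp end centre',proj(ms,[*(S+32.5*ax),140]),'exp tip',proj(ms,[537.3,151.6,pz-27]),'slot',proj(ms,[*S,150]))
for zz in(-5,0,5): print('shoulder row check',proj(ms,[537.3,151.6,pz+zz]))
```

```text
brass 69 along max [52.8 53.2 53.5 53.8 54.1 54.2 54.4 54.5] trans range [-16.2  20. ]
((533.2395629882812, 117.58767700195312), (39.19966125488281, 36.303714752197266), 81.50892639160156)
5 leg+ 18.7 leg- -15.1
20 leg+ 19.0 leg- -15.0
35 leg+ 18.7 leg- -13.9
sleeve trans [-10.4   8.6] along 27.7
red centre px [283.48214286 100.94642857] expected [283.98856813 100.61582447]
121 281 287
124 281 289
127 281 289
130 281 289
133 282 287
exp end centre [286.3665615  137.18951687] exp tip [285.69811257 122.74042075] slot [285.62814606 126.90955639]
shoulder row check [285.00389334 113.75596857]
shoulder row check [284.84312296 111.67530921]
shoulder row check [284.68121895 109.57997854]
```

>>> arm_command(series=[0, 0.1, -0.26, 0, 0, 0, 0.1, -0.26, 0.4, 0, 0, 0.1, -0.26, 0.8, 0, 0, 0.1, -0.26, 1.2, 0, 0, 0.1, -0.26, 1.2, 0])

```text
clock: 6.18
eef_pos: [534.5, 154.6, 193.3]
tool_rot: [-3.14, 0.001, 1.432]
force: [0.1, 0.0, -0.6]
width: 10.4
gripper_force: 60.9
```

>>> arm_command(series=[0, 0, 0, 0.2, 0, 0, 0, 0, 0.4, 0, 0, 0, 0, 0.6, 0, 0, 0, 0, 0.8, 0, 0, 0, 0, 0.8, 0])

```text
clock: 6.6
eef_pos: [535.1, 154.6, 185.9]
tool_rot: [-3.141, 0.0, 1.432]
force: [0.2, 0.9, -0.6]
width: 10.0
gripper_force: 60.9
```

>>> arm_command(series=[0, 0, 0, 0.2, 0, 0, 0, 0, 0.4, 0, 0, 0, 0, 0.6, 0, 0, 0, 0, 0.8, 0, 0, 0, 0, 0.8, 0])

```text
clock: 7.02
eef_pos: [535.3, 154.5, 178.0]
tool_rot: [3.141, 0.0, 1.432]
force: [1.0, 0.0, -1.1]
width: 10.6
gripper_force: 61.0
```

>>> arm_command(series=[0, 0, 0, 0.2, 0, 0, 0, 0, 0.4, 0, 0, 0, 0, 0.6, 0, 0, 0, 0, 0.8, 0, 0, 0, 0, 0.8, 0])

```text
clock: 7.43
eef_pos: [535.3, 154.7, 170.0]
tool_rot: [3.141, -0.0, 1.432]
force: [1.2, 0.6, -1.0]
width: 10.4
gripper_force: 60.9
```

>>> arm_command(series=[0, 0, 0, 0.1, 0, 0, 0, 0, 0.2, 0, 0, 0, 0, 0.4, 0, 0, 0, 0, 0.5, 0, 0, 0, 0, 0.5, 0])

```text
clock: 7.85
eef_pos: [535.5, 154.8, 167.5]
tool_rot: [3.141, -0.002, 1.432]
force: [-3.0, -0.8, 17.2]
width: 10.2
gripper_force: 63.5
```

Run:
```python
from h import *
b,d,m=grab('side'); a,_,mt=grab('top'); np.savez('pics/s6.npz',b=b,d=d,a=a)
f=lambda i,u:cv2.resize(i[u[1]-30:u[1]+35,u[0]-32:u[0]+33],None,fx=6,fy=6,interpolation=cv2.INTER_CUBIC)
save(np.hstack([f(b,(285,125)),f(a,(205,205))]),'z6.png')
```

```text
(no output)
```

View pics/z6.png

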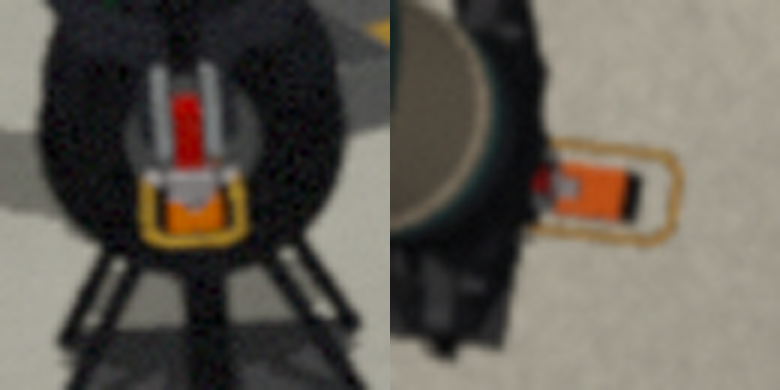

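The side crop shows the shoulder resting on the sleeve at (190,185) with the bail open in front. The top crop shows the bail bar at (675,195), past the cap at (635,197). Contact at TCP z 167.5 matches the home position, so I release the pin.

>>> arm_command(series=[0, 0, 0, -0.2, 0, 0, 0, 0, -0.2, 0, 60, 0, 0, -0.2, 0, 60, 0, 0, -0.2, 0, 60, 0, 0, -0.2, 0])

```text
clock: 8.37
eef_pos: [534.5, 154.5, 166.8]
tool_rot: [-3.14, 0.001, 1.432]
force: [-0.2, 1.0, 0.2]
width: 46.3
gripper_force: 0.0
```

>>> arm_command(series=[60, 0, 0, 0, 0, 60, 0, 0, -0.5, 0, 60, 0, 0, -1, 0, 60, 0, 0, -1.5, 0, 60, 0, 0, -2, 0])

```text
clock: 8.78
eef_pos: [535.3, 154.6, 188.0]
tool_rot: [3.141, -0.0, 1.432]
force: [-0.1, -0.7, 0.4]
width: 51.0
gripper_force: 0.0
```

```bash
python3 go.py '[529.2,113,190,81.6]'
```

```text
[535.3 154.6 188. ] 82.03979958562623 cmd cm -4.21 -0.03 -0.2 turn 0.4 [-0.1 -0.7  0.4]
```

>>> arm_command(series=[60, -1.4, 0, 0, 0, 60, -2.8, 0, 0, 0, 32, -4.2, 0, 0, 0, 32, -4.2, 0, 0, 0, 32, -4.2, 0, 0, 0])

```text
clock: 9.2
eef_pos: [529.1, 111.1, 187.3]
tool_rot: [-3.141, 0.0, 1.428]
force: [-0.1, 1.2, -1.0]
width: 27.0
gripper_force: 0.0
```

>>> arm_command(series=[32, 0, 0, 0, 0, 32, 0, 0, 0.5, 0, 32, 0, 0, 1, 0, 32, 0, 0, 1.5, 0, 32, 0, 0, 1.5, 0])

```text
clock: 9.62
eef_pos: [528.4, 113.4, 170.8]
tool_rot: [-3.139, 0.001, 1.433]
force: [0.6, -0.1, 0.4]
width: 27.2
gripper_force: 0.0
```

```bash
python3 go.py '[529.2,113,125,81.6]'
python3 - <<'E'
from h import *
b,d,m=grab('side'); a,_,mt=grab('top'); np.savez('pics/s7.npz',b=b,d=d,a=a)
f=lambda i,u:cv2.resize(i[u[1]-30:u[1]+35,u[0]-32:u[0]+33],None,fx=6,fy=6,interpolation=cv2.INTER_CUBIC)
save(np.hstack([f(b,(285,125)),f(a,(205,205))]),'z7.png')
E
```

```text
[528.4 113.4 170.8] 82.08571046577667 cmd cm -0.03 0.09 4.58 turn 0.5 [ 0.6 -0.1  0.4]
```

View pics/z7.png

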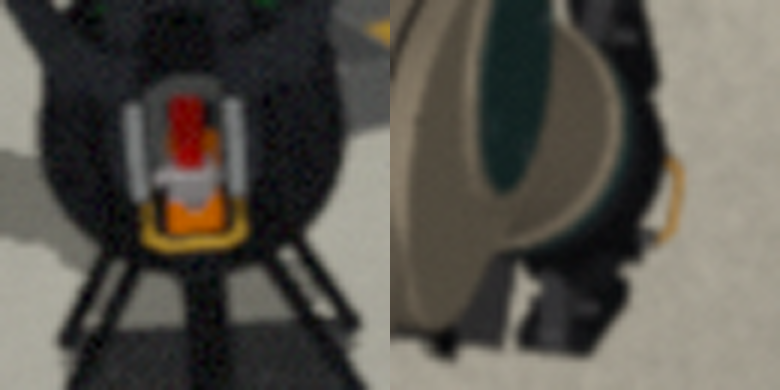

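In the side crop the pads at x≈137 and 233 straddle the sleeve (centre 195, allowing for perspective lean), with the pin seated and the bail just below the fingertips. I press down slowly.

>>> arm_command(series=[32, 0, 0, 0.4, 0, 32, 0, 0, 0.8, 0, 32, 0, 0, 1.2, 0, 32, 0, 0, 1.6, 0, 32, 0, 0, 2, 0])

```text
clock: 10.13
eef_pos: [529.3, 113.0, 151.9]
tool_rot: [-3.141, -0.0, 1.432]
force: [0.3, 0.4, 0.1]
width: 27.4
gripper_force: 0.2
```

>>> arm_command(series=[32, 0, 0, 0.5, 0, 32, 0, 0, 1, 0, 32, 0, 0, 1.5, 0, 32, 0, 0, 2, 0, 32, 0, 0, 2.5, 0])

```text
clock: 10.55
eef_pos: [529.3, 112.9, 126.7]
tool_rot: [-3.141, 0.0, 1.432]
force: [0.4, 0.2, 1.0]
width: 27.8
gripper_force: 0.1
```

>>> arm_command(series=[32, 0.4, 0, 0, 0, 32, 0.8, 0, 0, 0, 32, 1.2, 0, 0, 0, 32, 1.6, 0, 0, 0, 32, 2, 0, 0, 0])

```text
clock: 10.97
eef_pos: [532.2, 133.4, 127.5]
tool_rot: [3.141, -0.0, 1.432]
force: [0.2, 0.4, -0.3]
width: 27.2
gripper_force: 0.3
```

>>> arm_command(series=[32, 0.2, 0, 0, 0, 32, 0.4, 0, 0, 0, 32, 0.6, 0, 0, 0, 32, 0.8, 0, 0, 0, 32, 0.8, 0, 0, 0])

```text
clock: 11.38
eef_pos: [533.2, 141.2, 127.3]
tool_rot: [3.142, -0.0, 1.432]
force: [0.0, 0.3, 0.2]
width: 27.2
gripper_force: 0.1
```

>>> arm_command(series=[32, 0.1, 0, 0, 0, 32, 0.1, 0, 0, 0, 32, 0.2, 0, 0, 0, 32, 0.3, 0, 0, 0, 32, 0.3, 0, 0, 0])

```text
clock: 11.8
eef_pos: [533.7, 143.8, 127.3]
tool_rot: [3.141, -0.0, 1.432]
force: [0.0, -0.8, 0.5]
width: 27.1
gripper_force: 0.2
```

>>> arm_command(series=[32, 0.1, 0, 0, 0, 32, 0.1, 0, 0, 0, 32, 0.2, 0, 0, 0, 32, 0.3, 0, 0, 0, 32, 0.3, 0, 0, 0])

```text
clock: 12.22
eef_pos: [533.9, 145.2, 127.3]
tool_rot: [-3.141, 0.002, 1.431]
force: [-0.4, -4.1, 1.3]
width: 27.4
gripper_force: 2.4
```

Run:
```python
from h import *
b,d,m=grab('side'); W=world(m,d)
hs=cv2.cvtColor(b,cv2.COLOR_RGB2HSV); br=cv2.inRange(hs,(15,110,70),(26,255,255)); br[:100]=0;br[165:]=0;br[:,255:]=br[:,255:];br[:,:265]=0;br[:,310:]=0
k=np.argwhere(br); print(len(k),k.min(0),k.max(0)); print(W[br>0][::4].round())
for t in(1.0,1.2,1.4,1.57): print(t,proj(m,[*(np.array([535.3,154.6])+54*np.cos(t)*np.array([-.146,-.989])),156-54*np.sin(t)]))
save(b,'z8.png',(245,70,325,170),6)
```

```text
62 [128 279] [145 293]
[[541. 146. 150.]
 [540. 143. 148.]
 [539. 134. 150.]
 [530. 136. 148.]
 [538. 130. 150.]
 [531. 129. 149.]
 [526. 128. 148.]
 [528. 232.  78.]
 [552. 154. 110.]
 [519. 160. 107.]
 [549. 153. 106.]
 [535. 213.  75.]
 [538. 159. 102.]
 [546. 154. 103.]
 [532. 158. 101.]
 [541. 153. 102.]]
1.0 [286.53946561 147.61628517]
1.2 [286.55716924 147.50642444]
1.4 [286.50499718 146.49498955]
1.57 [286.40878326 144.97534199]
```

View pics/z8.png

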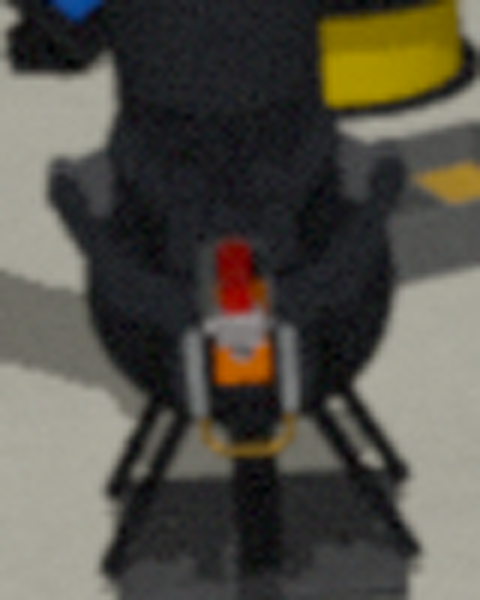

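The bail bar at (250,450) hangs below the sleeve. Depth puts it at about (540,155,102), so it is vertical, with 4 N at the stop. I back out.

>>> arm_command(series=[32, -0.8, 0, 0, 0, 32, -2, 0, 0, 0, 32, -4, 0, 0, 0, 32, -6, 0, 0, 0, 32, -8, 0, 0, 0])

```text
clock: 12.68
eef_pos: [522.7, 66.6, 127.4]
tool_rot: [3.141, -0.001, 1.432]
force: [-0.4, 1.1, 0.3]
width: 27.6
gripper_force: 0.0
```

>>> arm_command(series=[32, -2, 0, 0, 0, 32, -3, 0, -2, 0, 32, -4, 0, -5, 0, 32, -4, 0, -8, 0, 32, -4, 0, -10, 0])

```text
clock: 13.1
eef_pos: [517.9, 26.2, 229.8]
tool_rot: [3.139, -0.001, 1.429]
force: [1.2, -0.2, 0.5]
width: 27.2
gripper_force: 0.0
```

>>> arm_command(series=[32, 0, 0, 0, 0, 32, 0, 0, 0, 0, 32, 0, 0, 0, 0, 32, 0, 0, 0, 0, 32, 0, 0, 0, 0])

```text
clock: 13.52
eef_pos: [516.6, 27.9, 226.2]
tool_rot: [-3.139, 0.0, 1.432]
force: [-0.3, -0.4, -0.1]
width: 27.4
gripper_force: 0.0
```

Run:
```python
from h import *
print(monitor.read_state()['eef_pos'])
b,d,m=grab('side'); W=world(m,d); hs=cv2.cvtColor(b,cv2.COLOR_RGB2HSV)
br=cv2.inRange(hs,(15,110,70),(26,255,255)); br[:135]=0;br[165:]=0;br[:,:265]=0;br[:,310:]=0
P=W[br>0]; P=P[P[:,1]<175]; print('bar',len(P),np.median(P[P[:,2]<112],0).round(1),P[:,2].min().round())
rd=cv2.inRange(hs,(0,150,70),(4,255,255)); rd[:80]=0;rd[135:]=0;rd[:,:265]=0;rd[:,310:]=0
P=W[rd>0]; print('grip',len(P),np.percentile(P,[2,50,98],0).round(1))
```

```text
[516.61096313  27.89813839 226.17516359]
bar 38 [539.6 156.4 102.5] 100.0
grip 51 [[528.4 148.1 156.4]
 [534.3 151.3 177.7]
 [549.3 215.5 187.2]]
```

```bash
python3 -c "
from h import *
print(workorder.finish_job())"
```

```text
the job is handed in; nothing more can be done
None
```

The job is handed in at about 13.6 s: by the last camera check the lock pin is fully home (grip top 187 mm up) and its bail hangs straight down below the sleeve (bar about 102 mm up); the bystanders were not re-measured, but the arm never went near them and felt no contact.

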